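# Wedge the balance table level

### The arm

A 7-joint arm with a two-finger parallel gripper is mounted at the origin on the work surface. World frame = base frame: x ahead of the robot, y to its left, z up, the work surface at z = 0. Lengths are in mm, angles in rad, forces in N, time in s.
With the tool pointing down it reaches from about 400 to 900 mm from the base axis. Payload 5.5 kg.
Tool frame: the origin (TCP) lies midway between the tips of the shut fingers; the grasp point (between the pads) lies 19 mm behind it; z points along the fingers, y is the line along which they close (so a half turn about z gives the same grasp; the last joint's range is limited). The gripper opens to 92 mm and grips with 3 to 60 N. Pads are 19 mm wide; open, the fingers measure 130 mm over their backs; the gripper's body (75 mm by 190 mm) begins 47 mm behind the grasp point.
Start: joints at [-0.971, 0.501, -0.427, 1.55, 0.221, 1.138, -0.21], TCP at [214.767, 613.494, 226.729] pointing down, gripper open.
Joint ranges: [-2.88, 2.88], [-0.31, 2.03], [-1.54, 1.56], [0.2, 2.42], [-1.41, 4.55], [0.19, 2.02], [-2.57, 2.57]. Speed limits (rad/s): [2.57, 2.57, 3.14, 3.14, 3.14, 3.14, 3.14].

### API

Orientations are given as a unit quaternion [x, y, z, w].
In Python, from rig import ctrl gives the robot as it stands.
- The arm moves only by the tool step_arm, never from a script. Its argument "commands" is a list of rows, each a list of 7 numbers: the finger opening in mm, from 0 to 91.8, then the shift along the tool's x, y, z in mm, then the turn, a rotation vector about the tool's x, y, z in degrees. A call has 1 to 12 rows; each row is the pose to reach, as a shift and turn from the pose commanded when the call began, along the tool's axes at that moment; what a row does not reach only later rows make up. A row lasts 1/10 s, in which the tool goes at most 50 mm and 8.59 degrees, less where a joint would pass 70% of its speed; a pose out of reach is approached as far as the arm can. A call with a gripper value outside its range is refused whole. The fingers move at their own pace and stop on an object; "squeeze" is the grip in N (left out, the last holds). Time passes only in rows, so rows that repeat a pose let the fingers close. It gives the time, the measured TCP pose, the force, the opening and the grip force at its end, in the units of the state.
- ctrl.sense(): the state, without advancing time (a new reading comes with each control period).
- ctrl.get_image(name): name is "scene" or "top" or "wrist"; returns (picture, depth): 420x560x3 uint8, red, green, blue; 420x560 float32, mm along the optical axis (not along the pixel's ray), 0 where there is no reading.
- ctrl.calibration(name): a dict with "mtx" (3x3 intrinsics, pixels), "dist_coeffs" ([k1, k2, p1, p2, k3] as OpenCV has them; the pictures are not rectified), "rvec" (rotation vector, rad) and "tvec" (3), from world to camera coordinates, as OpenCV has them; the wrist camera has in their place "hand_eye" (4x4, takes a point from camera to tool coordinates, whose origin is the TCP and whose axes are the flange's). Camera axes: x right, y down, z forward; pixel columns grow to the right and rows downward; lengths in mm; the calibration is good to about 2 mm. A picture is of the moment at which its call begins: read the wrist's pose just before it. calibration takes no time and is no camera call.
- ctrl.sign_off(): hands the job in; it is judged then, once.
The state is a dict: "time_s": time; "joints": joint angles; "qvel": joint speeds; "effort": joint torques, N m; "tcp_pos": TCP position; "eef_rot": TCP orientation; "contact_force": force on the tool from outside, world axes, zero at the start; "torque": the same for the moment, N m; "opening": finger opening in mm; "gripper_force": force on a finger pad.
Only numpy, scipy, OpenCV 4.12 (cv2) and the standard library are available. Lean on these libraries where they do the work, as an engineer would, in place of code of your own. Each camera call takes 0.05 s, during which the arm holds its last target. There are 200 camera calls.

### The job

Take the tapered wooden wedge from the bench and push it, thin end first, under the ball foot (below the brass screw head) at the middle of the front edge of the balance's sagging hinged plate, until the plate is level against its stop catches and the wedge sits snugly tight (some 10 N on the foot, so that nothing rocks). Never force it: over 20 N harms the foot, and do not lift or touch the plate itself. Leave the wedge flat on the bench, let go, and leave everything else where it is.

Things in the scene. Friction and masses are not known exactly. Their poses are not given: they have to be found in the camera images.
- wedge_grip (a point): centre, half-way up, of the tail block of the loose wooden wedge (the part to grip): 45 mm long, 36 wide, 31.6 high, level top. x points along the wedge from tail to tip, z up. The point lies 22.5 mm before the tail's end face, 137.5 mm behind the tip, 15.8 mm above the underside
- wedge_tip (a point): middle of the wedge's thin end (4 mm thick), on its underside; axes as wedge_grip. From the tail block the top slopes down straight over 115 mm to the tip, 0.24 mm per mm; the underside is flat
- wedge: the wedge: 160 x 36 mm, about 0.1 kg, origin under its middle, tip at x = +80 mm, tail end at -80 mm. Lifting the plate takes a push of 6 to 16 N, more if the wedge is also pressed onto the bench. Pushed in tight it stays so when let go. If it is held even 1 mm off the bench, the plate sinks when it is let go
- frame: steel frame of the levelling table, bolted down, 200 x 232 mm; origin on the bench under the plate's middle; x points from the open front (robot's side) to the hinge at the rear. Under the plate is bare bench from side rail to side rail (y = -96 to 96 mm) and back to x = +62 mm
- stop (a point): middle between the two stop catches, 45 mm above the bench, 70 mm in front of the frame's origin; axes as the frame. The catches sit on 53 mm posts at y = -110 and +110 mm and overhang the plate's sides. The plate meets them firmly when exactly level; then the push rises steeply, 2 to 5 N per mm. Tight is a push some 9 N above that which lifted the plate
- plate: tilting grey plastic plate, 190 deep, 196 wide, 8 mm thick, with a small balance on its rear part (56 mm high over the underside, starts 46 mm behind the front edge). Origin on the hinge line, on the underside, 36 mm above the bench, 80 mm behind the frame's origin. x to the rear, front edge at x = -175 mm, z normal to the plate. It sags by 0.07 rad at the start
- plate_foot (a point): point on the plate's underside from which the foot hangs: mid-width, 160 mm in front of the hinge line, 15 mm behind the front edge; axes as the plate. The foot is a 16 mm steel ball, lowest point 8 to 14 mm below this (unknown): 11 to 17 mm over the bench when sagging, 22 to 28 when level. Weight on it 3 to 6 N; tight = 7 to 20 N from the wedge; over 22 N damages it
- packer: bystander: flat wooden packing bar, same wood as the wedge but 20 mm thick all along; 160 x 36 mm. Origin under its centre
- channel: bystander: aluminium U-channel offcut, 150 x 36 x 26 mm, lying open side up. Origin under its centre
- amber_bottle: bystander: brown glass bottle, diameter 90, 200 mm tall. Origin under its centre
- white_bottle: bystander: white plastic bottle with cap, diameter 72, 170 mm tall. Origin under its centre
- beaker: bystander: glass beaker, diameter 70, 90 mm tall. Origin under its centre
- screwdriver: bystander: screwdriver lying on the bench
- cal_weight: bystander: brass calibration weight with a knob, diameter 32, 48 mm tall. Origin under its centre
Things that resemble listed ones, but are neither listed nor needed, are in the scene too. Leave any green look-alike of the wedge alone.

How it is judged (in metres and radians):
On the way, in this order (a step that is already met when the one before it is completed fails the run):
1. the wedge lies flat with its thin end in under the plate's front edge, in line with the foot, while the plate still sags (x of wedge_tip in the frame of frame between -0.095 and 0.05 m and y of wedge_tip in the frame of frame between -0.018 and 0.018 m and height (world z) of wedge_tip below 0.012 m and angle between plate_foot's own z axis and vertical above 0.04 rad), for 0.1 s.
2. the wedge, under the foot, has lifted the plate level (angle between plate_foot's own z axis and vertical below 0.006 rad and contact force between wedge and plate above 1 N), for 0.2 s.
At the end, for the whole second after the job is handed in: the plate is level within 0.006 rad (0.35 degrees), and the wedge is tight (still pressing the foot with more than 7 N), the wedge lies flat on the bench (tilt under 0.03 rad, underside less than 3 mm up) and at rest (angle between plate_foot's own z axis and vertical below 0.006 rad and contact force between wedge and plate above 7 N and angle between wedge's own z axis and vertical below 0.03 rad and height (world z) of wedge below 0.003 m and linear speed of wedge below 0.01 m/s); the robot touches nothing.
It fails at once if the wedge presses the plate's foot with more than 22 N (contact force between wedge and plate above 22 N).
It fails at once if the robot touches the plate or the balance (more than 2 N) (contact force between any of the arm, the fingers and plate above 2 N).
It fails at once if a bystander is moved by more than 30 mm (distance of any of packer, channel, amber_bottle, white_bottle, beaker, screwdriver, cal_weight from where it was at the start of the episode above 0.03 m).
It also fails if it takes over 72 s, if anything falls off the work surface, if the arm or the gripper's body presses on something with over 40 N, if the wrist force passes 120 N, or if a joint passes its speed limit or range.

## Working session

There is one attempt and no reset: what is moved stays moved. The work goes in short steps, Python scripts to look and compute and a tool call to move; the robot and the scene stay as the last step left them, time stands still between calls to the robot, and variables do not carry over. Pictures are saved under pics/ and viewed, at most 10 in all, crops included, and the job is handed in when it is done.

Besides the shell and the picture viewer there is one more tool, called in YAML: its name, and indented under it one key for each argument. step_arm: Moves the arm, as the interface text tells. Its arguments: {"type":"object","properties":{"commands":{"type":"array"},"squeeze":{"type":"number"}},"required":["commands"]}

```bash
mkdir -p pics; cat > h.py <<'E'
import numpy as np, cv2
from scipy.spatial.transform import Rotation as R
from rig import ctrl
def cam(name, s=None):
    c=ctrl.calibration(name); K=np.array(c["mtx"],float); d=np.array(c["dist_coeffs"],float)
    if name=="wrist":
        s=s or ctrl.sense(); T=np.eye(4); T[:3,:3]=R.from_quat(s["eef_rot"]).as_matrix(); T[:3,3]=s["tcp_pos"]
        M=T@np.array(c["hand_eye"]); return K,d,M[:3,:3],M[:3,3]
    r=cv2.Rodrigues(np.array(c["rvec"],float))[0]; t=np.array(c["tvec"],float).ravel()
    return K,d,r.T,-r.T@t
def rays(C,px):
    K,d,Rm,o=C
    u=cv2.undistortPoints(np.array(px,float).reshape(-1,1,2),K,d).reshape(-1,2)
    return np.c_[u,np.ones(len(u))]@Rm.T, o
def onplane(C,px,z):
    v,o=rays(C,px); return o+v*((z-o[2])/v[:,2])[:,None]
def cloud(C,dep):
    h,w=dep.shape; g=np.stack(np.meshgrid(np.arange(w),np.arange(h)),-1).reshape(-1,2)
    v,o=rays(C,g); return (o+v*dep.reshape(-1,1)).reshape(h,w,3)
E
python3 - <<'E'
from h import *
print(ctrl.sense())
ims=[]
for n in("scene","top"):
    C=cam(n); im,dp=ctrl.get_image(n); np.savez(f"pics/{n}.npz",im=im,dp=dp); cv2.imwrite(f"pics/{n}.png",im[...,::-1]); print(n,C[3],C[2][:,2],(dp>0).mean())
E
```

```text
{'time_s': 0.0, 'joints': array([-0.97081208,  0.50185033, -0.42676102,  1.55148778,  0.22078409,
        1.13830208, -0.21031936]), 'qvel': array([-2.03338758e-03,  5.72419750e-04,  1.31867277e-03, -4.14220889e-04,
       -4.54752188e-05, -4.77419209e-04,  1.96179714e-03]), 'effort': array([-1.79268129e-03, -5.66577995e+01, -5.81740648e+00, -2.79120004e+01,
       -6.87857880e-02,  3.06449051e-02,  2.12822592e-04]), 'tcp_pos': array([214.6088211 , 612.77983109, 225.65842083]), 'eef_rot': array([ 1.67592489e-01,  9.85855852e-01, -9.78264206e-04, -1.97794513e-04]), 'contact_force': array([-0.20458211,  0.17922636, -0.38236478]), 'torque': array([ 0.01331157, -0.03083631, -0.01748304]), 'gripper_force': 0.0, 'opening': 91.57540375235739}
scene [1002.78232981 -423.77181308 1050.87699001] [-0.38927605  0.33870593 -0.85658768] 0.9959183673469387
top [ 312.4477157   -41.83535037 1354.18486   ] [ 0.17897229  0.00475388 -0.98384263] 0.9961054421768708
```

View pics/scene.png

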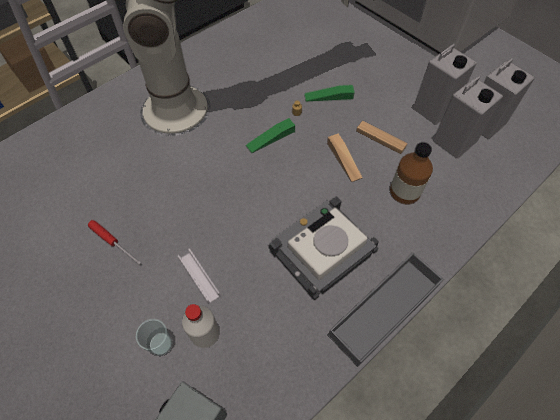

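View pics/top.png

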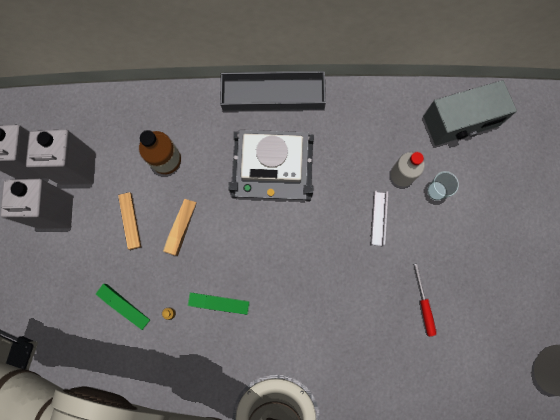

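The top view shows two wooden bars, at (130,220) and (180,227). The balance is at (272,165), with the brass screw at (270,192). Next I'll use height profiles to tell the wedge from the packer.

```bash
python3 - <<'E'
from h import *
for n in("top","scene"):
    f=np.load(f"pics/{n}.npz"); im,dp=f["im"],f["dp"]; C=cam(n); P=cloud(C,dp)
    hsv=cv2.cvtColor(im,cv2.COLOR_RGB2HSV)
    m=cv2.inRange(hsv,(8,80,110),(22,200,255))
    k,lab,st,ce=cv2.connectedComponentsWithStats(m)
    for i in range(1,k):
        if st[i,4]<10: continue
        p=P[lab==i]; c=p.mean(0); print(n,"comp",ce[i].round(1),st[i,4],c.round(1))
        if st[i,4]<250: continue
        q=p[:,:2]-p[:,:2].mean(0); w,v=np.linalg.eigh(q.T@q); a=v[:,1]; s=q@a; t=q@v[:,0]
        print(" axis",a.round(4),"s",np.percentile(s,[0,100]).round(1),"t",np.percentile(t,[1,99]).round(1))
        for b in np.arange(-80,81,20):
            mm=abs(s-b)<8
            if mm.any(): print("   ",b,np.median(p[mm,2]).round(1),np.percentile(t[mm],[3,97]).round(1))
    g=P.reshape(-1,3); b=g[(abs(g[:,2])<15)]; print("bench z",np.median(b[:,2]))
    # frame posts etc.: points near the balance above 20mm
f=np.load("pics/top.npz"); im=f["im"]
cv2.imwrite("pics/crop.png",cv2.resize(im[110:220,210:340,::-1],None,fx=6,fy=5.4,interpolation=cv2.INTER_CUBIC))
E
```

```text
top comp [270.2 191.9] 44 [609.3   6.5  38.8]
top comp [128.7 220.6] 703 [536.7 403.6  25.6]
 axis [-0.8838 -0.4679] s [-83.4 406.6] t [-34.2  33.7]
    -80 20.7 [ 2.3 30.4]
    -60 19.9 [-2.7 32. ]
    -40 20.4 [-8.  26.9]
    -20 20.7 [-14.2  22.2]
    0 19.1 [-19.6  14.9]
    20 19.8 [-24.3   9.4]
    40 19.8 [-31.4   4.3]
    60 19.8 [-35.2   0.3]
    80 18.1 [-24.1  -6.2]
top comp [179.  226.6] 738 [518.  258.9  28.8]
 axis [-0.9817  0.1902] s [-83.3 144.6] t [-27.5  23.4]
    -80 4.9 [-9.1 24.1]
    -60 8.6 [-11.5  22.8]
    -40 13.9 [-13.6  20.3]
    -20 18.8 [-15.7  19. ]
    0 23.1 [-19.3  15.4]
    20 28.5 [-22.2  13.5]
    40 31.5 [-24.2   9.6]
    60 31.9 [-27.6   8. ]
    80 30.1 [-30.5   6.2]
top comp [167.  313.1] 101 [282.3 285.1  37.7]
bench z 0.11203934440288776
scene comp [38.4 18.2] 59 [-1159.2   -72.1  -206. ]
scene comp [ 9.6 32.1] 61 [-1123.5  -226.1  -185.3]
scene comp [65.8 79.9] 43 [-1159.2   -91.7  -589.2]
scene comp [ 23.3 102.9] 143 [-1159.2  -347.3  -589.1]
scene comp [297.  105.1] 50 [285.9 284.6  37.1]
scene comp [382.3 135.4] 455 [547.4 399.9  29.2]
 axis [-0.5573  0.8303] s [-937.7   50.6] t [-72.8  79.5]
    -40 19.7 [-66.6 -63.7]
    -20 20.0 [-70.6 -19.1]
    0 20.4 [-71.7  30.4]
    20 20.4 [-31.9  74.5]
    40 19.6 [22.4 73.9]
scene comp [345.2 157.1] 547 [526.9 257.8  22.8]
 axis [-0.8485  0.5292] s [-764.5   87.8] t [-30.9  31. ]
    -80 6.1 [-24.7  -1.8]
    -60 6.5 [-32.5   1.2]
    -40 11.9 [-27.    5.3]
    -20 16.7 [-22.1  10.3]
    0 21.5 [-17.9  15.1]
    20 26.7 [-11.7  20.5]
    40 31.2 [-9.1 25.9]
    60 31.7 [-2.7 30.3]
    80 31.3 [ 1.7 32.6]
scene comp [303.1 221. ] 39 [609.8   7.4  37.1]
bench z 0.014754833991673877
```

View pics/crop.png

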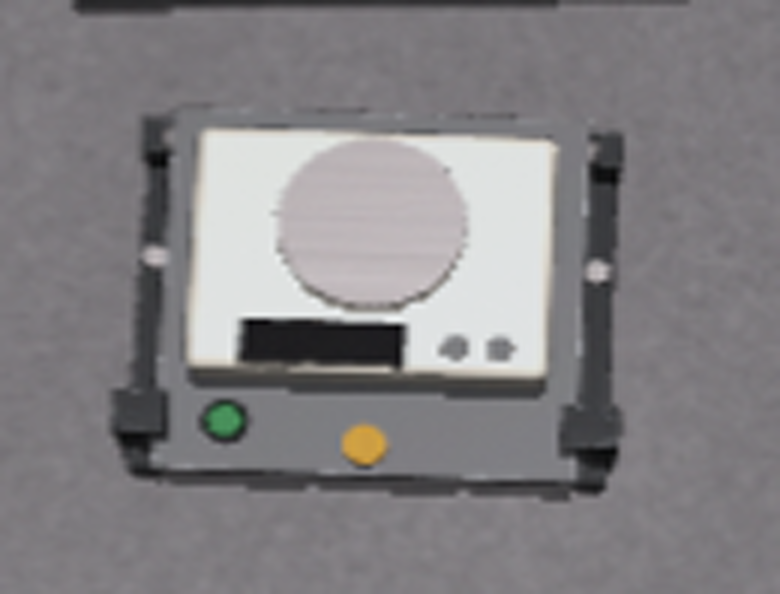

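The right-hand bar at (180,227) is the wedge: it slopes from 31.6 to 4 mm, with its tip at +x. The packer is the other bar. The brass screw is at about (609,7). Next come the robust fits and the frame yaw.

```bash
python3 - <<'E'
from h import *
for n in("top","scene"):
    f=np.load(f"pics/{n}.npz"); im,dp=f["im"],f["dp"]; C=cam(n); P=cloud(C,dp)
    hsv=cv2.cvtColor(im,cv2.COLOR_RGB2HSV); m=cv2.inRange(hsv,(8,80,110),(22,200,255))>0
    d=np.hypot(P[...,0]-520,P[...,1]-258)<100
    p=P[m&d&(P[...,2]>3)&(P[...,2]<34)][:,:2].astype(np.float32)
    (c,wh,a)=cv2.minAreaRect(p); print(n,"wedge rect",np.round(c,1),np.round(wh,1),round(a,2))
    q=p-np.median(p,0); 
    for _ in range(3):
        w,v=np.linalg.eigh(np.cov(q.T)); ax=v[:,1]; cc=q.mean(0); t=(q-cc)@v[:,0]; q=q[abs(t-np.median(t))<19]
    if ax[0]<0: ax=-ax
    s=(p-np.median(p,0))@ax; print(" pca yaw deg",np.degrees(np.arctan2(ax[1],ax[0])).round(2),"centre",(np.median(p,0)+ax*(s.min()+s.max())/2).round(1),"len",np.ptp(s).round(1))
    # balance white body
    w=(hsv[...,1]<40)&(hsv[...,2]>190)&(np.hypot(P[...,0]-690,P[...,1])<130)&(P[...,2]>60)
    p=P[w]; (c,wh,a)=cv2.minAreaRect(p[:,:2].astype(np.float32)); print(" white rect",np.round(c,1),np.round(wh,1),round(a,2),p[:,2].min(),p[:,2].max())
    # catches/posts
    g=(P[...,2]>44)&(P[...,2]<62)&(hsv[...,2]<75)&(hsv[...,1]<80)&(np.hypot(P[...,0]-680,P[...,1])<190)
    k,lab,st,ce=cv2.connectedComponentsWithStats(g.astype(np.uint8))
    for i in range(1,k):
        if st[i,4]>8: print(" dark",ce[i].round(1),st[i,4],np.median(P[lab==i],0).round(1))
    # screw head
    s=m&(np.hypot(P[...,0]-609,P[...,1]-7)<30); print(" screw",np.median(P[s],0).round(1))
C=cam("top")
for nm,c,z in (("catchL",(145,405),53),("catchR",(592,430),53),("pinL",(155,256),25),("pinR",(597,272),25),("hingeL",(155,138),45),("hingeR",(607,152),45)):
    print(nm,onplane(C,[[210+c[0]/6-.4,110+c[1]/5.4-.4]],z).round(1))
E
```

```text
top wedge rect [520.1 260.2] [ 38.3 159.6] 71.16
 pca yaw deg -18.58 centre [520.1 260.3] len 159.6
 white rect [701.9   0.9] [160.7 121.1] 86.58 62.80474765505801 95.88846486030388
 dark [270.3 104.1] 17 [863.7   5.3  46.3]
 dark [293.5 181. ] 12 [636.3 -57.9  50.4]
 dark [233.2 186. ] 69 [624.5 107.3  52.1]
 dark [307.6 188.6] 61 [613.6 -96.6  52.7]
 screw [609.6   7.   38.9]
scene wedge rect [521.8 260.6] [ 36.6 163.8] 72.26
 pca yaw deg -18.18 centre [521.9 261.1] len 163.9
 white rect [702.3   1.8] [155.3 113.2] 86.26 66.89295563611813 85.21473776098719
 dark [334.6 201.7] 72 [628.9 105.7  52.3]
 dark [275.2 243.8] 79 [617.1 -97.7  52. ]
 screw [609.5   7.4  37.7]
catchL [[628.  105.4  53. ]]
catchR [[612.1 -97.6  53. ]]
pinL [[714.8 104.6  25. ]]
pinR [[ 703.  -102.9   25. ]]
hingeL [[772.7 103.1  45. ]]
hingeR [[ 761.8 -108.1   45. ]]
```

Both views agree on the wedge: centre about (521,260.5), yaw about -18.4°. The frame yaw is about -3.4° and the screw is at (609.5,7). Moving above the tail block.

step_arm:
  commands:
    - [91,-345,-232,60,0,0,-1]
    - [91,-345,-232,60,0,0,-1]
    - [91,-345,-232,60,0,0,-1]
    - [91,-345,-232,60,0,0,-1]
    - [91,-345,-232,60,0,0,-1]
    - [91,-345,-232,60,0,0,-1]
    - [91,-345,-232,60,0,0,-1]
    - [91,-345,-232,60,0,0,-1]
    - [91,-345,-232,60,0,0,-1]
    - [91,-345,-232,60,0,0,-1]
    - [91,-345,-232,60,0,0,-1]
    - [91,-345,-232,60,0,0,-1]

```text
time_s: 1.3
tcp_pos: [462.6, 282.2, 166.8]
eef_rot: [0.158, 0.987, 0.0, -0.0]
contact_force: [0.3, 0.6, 0.2]
opening: 91.4
gripper_force: 0.0
```

```bash
python3 - <<'E'
from h import *
s=ctrl.sense(); C=cam("wrist",s); print(np.array(ctrl.calibration("wrist")["hand_eye"]).round(3))
im,dp=ctrl.get_image("wrist"); cv2.imwrite("pics/w1.png",im[...,::-1]); P=cloud(C,dp)
Rm=R.from_quat(s["eef_rot"]).as_matrix(); print(s["tcp_pos"].round(1),"toolx yaw",np.degrees(np.arctan2(Rm[1,0],Rm[0,0])).round(2),"z",Rm[:,2].round(4))
hsv=cv2.cvtColor(im,cv2.COLOR_RGB2HSV); m=cv2.inRange(hsv,(8,80,80),(22,220,255))>0
m&=(np.hypot(P[...,0]-520,P[...,1]-258)<110)&(P[...,2]>3)&(P[...,2]<36)
p=P[m]; print(m.sum()); print(np.percentile(p[:,2],[1,50,99]))
c,wh,a=cv2.minAreaRect(p[:,:2].astype(np.float32)); print(np.round(c,1),np.round(wh,1),a)
tb=p[p[:,2]>30.5]; c,wh,a=cv2.minAreaRect(tb[:,:2].astype(np.float32)); print("block",np.round(c,1),np.round(wh,1),a)
print("bench",np.median(P[...,2][(abs(P[...,2])<10)]))
E
```

```text
[[-0.00000e+00 -9.64000e-01 -2.67000e-01  7.15950e+01]
 [ 1.00000e+00 -0.00000e+00  1.00000e-03 -4.80000e-01]
 [-1.00000e-03 -2.67000e-01  9.64000e-01 -1.57535e+02]
 [ 0.00000e+00  0.00000e+00  0.00000e+00  1.00000e+00]]
[462.6 282.2 166.8] toolx yaw 161.84 z [-5.e-04  9.e-04 -1.e+00]
4353
[ 3.93406721 29.62985684 32.57761079]
[520.6 261.3] [ 35.4 159.6] 71.9632568359375
block [469.4 278. ] [35.2 51.7] 72.41808319091797
bench -0.4414242251101541
```

View pics/w1.png

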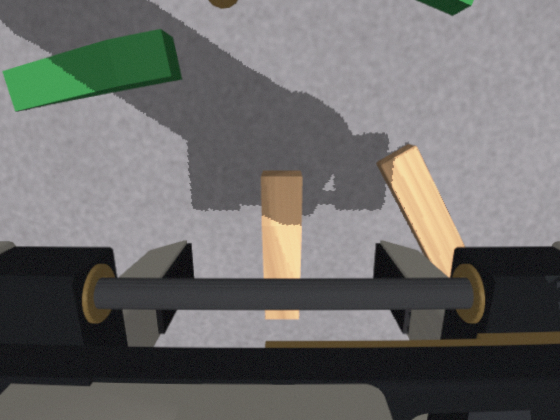

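The wedge is centred between the fingers (columns 261–302), tail towards the camera. Going down with a 2 mm lateral correction, then gripping.

step_arm:
  commands:
    - [91,0,-2,50,0,0,0]
    - [91,0,-2,100,0,0,0]
    - [91,0,-2,135,0,0,0]
    - [91,0,-2,150,0,0,0]
    - [91,0,-2,160,0,0,0]
    - [91,0,-2,160,0,0,0]
    - [91,0,-2,160,0,0,0]

```text
time_s: 2.05
tcp_pos: [464.1, 279.8, 8.1]
eef_rot: [0.159, 0.987, 0.001, 0.001]
contact_force: [0.4, -0.5, -0.0]
opening: 90.9
gripper_force: 0.0
```

step_arm:
  commands:
    - [30,0,0,0,0,0,0]
    - [30,0,0,0,0,0,0]
    - [30,0,0,0,0,0,0]
    - [30,0,0,0,0,0,0]
    - [30,0,0,0,0,0,0]
    - [30,0,0,0,0,0,0]
    - [30,0,0,0,0,0,0]
    - [30,0,0,0,0,0,0]
    - [30,0,0,0,0,0,0]
    - [30,0,0,0,0,0,0]
    - [30,0,0,0,0,0,0]
    - [30,0,0,0,0,0,0]
  squeeze: 30

```text
time_s: 3.25
tcp_pos: [463.0, 278.6, 6.6]
eef_rot: [0.159, 0.987, -0.0, -0.0]
contact_force: [-0.4, 0.9, -0.2]
opening: 35.7
gripper_force: 29.9
```

step_arm:
  commands:
    - [30,0,0,-20,0,0,0]
    - [30,0,0,-50,0,0,0]
    - [30,-5,-30,-60,0,0,-3]
    - [30,-10,-70,-60,0,0,-6]
    - [30,-16,-115,-60,0,0,-9]
    - [30,-21,-155,-60,0,0,-11]
    - [30,-27,-200,-60,0,0,-13]
    - [30,-33,-240,-60,0,0,-15]
    - [30,-36,-262,-60,0,0,-15]
    - [30,-36,-262,-60,0,0,-15]
    - [30,-36,-262,-60,0,0,-15]
    - [30,-36,-262,-60,0,0,-15]

```text
time_s: 4.45
tcp_pos: [415.4, 19.7, 66.8]
eef_rot: [0.028, 1.0, 0.0, 0.0]
contact_force: [0.0, -0.5, -0.3]
opening: 35.9
gripper_force: 29.9
```

```bash
cat > look.py <<'E'
from h import *
import sys
s=ctrl.sense(); C=cam("wrist",s); im,dp=ctrl.get_image("wrist"); P=cloud(C,dp)
Rm=R.from_quat(s["eef_rot"]).as_matrix(); print(s["time_s"],s["tcp_pos"].round(1),"toolx yaw",np.degrees(np.arctan2(Rm[1,0],Rm[0,0])).round(2),"z",Rm[:,2].round(4),s["contact_force"].round(1),s["gripper_force"])
cv2.imwrite(f"pics/{sys.argv[1]}.png",im[...,::-1])
for n in("top","scene"):
    im,dp=ctrl.get_image(n); C=cam(n); P=cloud(C,dp); cv2.imwrite(f"pics/{sys.argv[1]}_{n}.png",im[...,::-1])
    hsv=cv2.cvtColor(im,cv2.COLOR_RGB2HSV); m=cv2.inRange(hsv,(8,80,80),(22,220,255))>0
    m&=(P[...,0]>350)&(P[...,0]<600)&(abs(P[...,1])<60)&(P[...,2]>1)&(P[...,2]<110)
    if m.sum()<30: print(n,"few",m.sum()); continue
    p=P[m]; c,wh,a=cv2.minAreaRect(p[:,:2].astype(np.float32)); print(n,m.sum(),"rect",np.round(c,1),np.round(wh,1),round(a,2),"xmax",p[p[:,0].argmax()].round(1),"z",np.percentile(p[:,2],[2,98]).round(1))
    q=p[p[:,0]>p[:,0].max()-8]; print("  tip",q.mean(0).round(1))
E
python3 look.py a1
```

```text
4.45 [415.4  19.7  66.8] toolx yaw 176.78 z [ 6.e-04  6.e-04 -1.e+00] [ 0.  -0.5 -0.3] 29.884717762470245
top 134 rect [529.2  13.2] [34.9 51.2] 89.64 xmax [554.8  17.3  60.6] z [60.1 74.7]
  tip [550.9  13.1  65.7]
scene 644 rect [496.3  14.8] [ 45.6 200.3] 82.62 xmax [596.5   8.8  29.1] z [63.3 93.3]
  tip [596.5   8.8  29.1]
```

View pics/a1_scene.png

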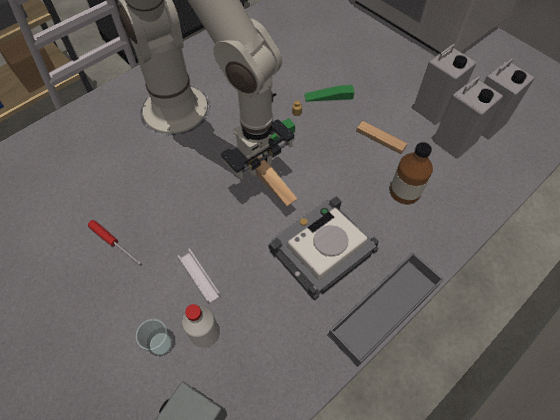

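The wedge is held firmly and aimed at the foot, tip at about (555,12), plate still sagging. Lowering it to the bench with a 2 mm lateral correction.

step_arm:
  commands:
    - [30,0,-2,20,0,0,0]
    - [30,0,-2,40,0,0,0]
    - [30,0,-2,52,0,0,0]
    - [30,0,-2,57,0,0,0]
    - [30,0,-2,60,0,0,0]
    - [30,0,-2,60,0,0,0]
    - [30,0,-2,60,0,0,0]
    - [30,0,-2,60,0,0,0]
    - [30,0,-2,60,0,0,0]

```text
time_s: 5.5
tcp_pos: [415.2, 16.5, 7.0]
eef_rot: [0.029, 1.0, 0.0, 0.0]
contact_force: [-0.4, 0.1, -1.3]
opening: 36.1
gripper_force: 29.9
```

```bash
python3 look.py a2; python3 - <<'E'
import cv2
a=cv2.imread("pics/a2_scene.png")[120:300,200:400]; cv2.imwrite("pics/a2c.png",cv2.resize(a,None,fx=3.3,fy=3.3,interpolation=cv2.INTER_CUBIC))
E
```

```text
5.5 [415.2  16.5   7. ] toolx yaw 176.7 z [ 7.e-04 -0.e+00 -1.e+00] [-0.4  0.1 -1.3] 29.90820586681366
top 124 rect [536.6  10.1] [36.4 35.7] 88.73 xmax [554.3   6.    1.2] z [ 2.3 14.2]
  tip [550.3   7.9   6.4]
scene 602 rect [467.7   1.9] [ 80.6 178.1] 86.39 xmax [557.3   8.4   6.7] z [ 3.3 34.8]
  tip [553.2   8.1   4.7]
```

View pics/a2c.png

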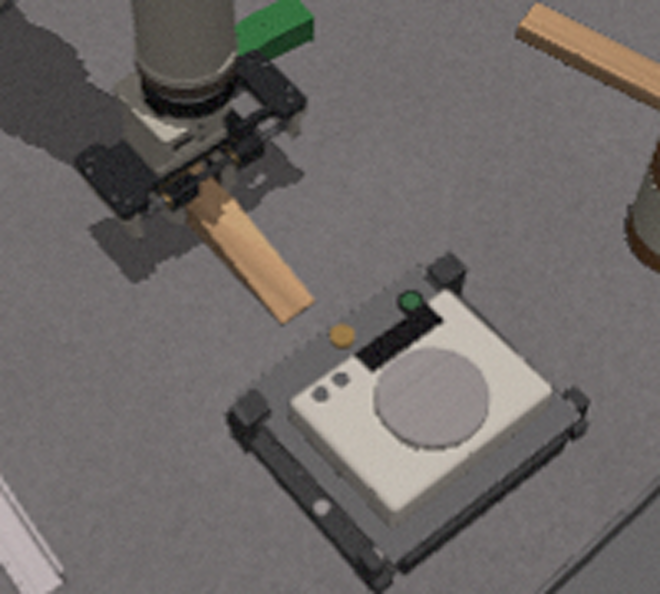

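The wedge lies flat, tip at about (555,8.5), in line with the brass screw at crop (342,335). Pushing the tip in under the front edge, before the foot is touched.

step_arm:
  commands:
    - [30,-20,1,0.5,0,0,0]
    - [30,-40,1,0.5,0,0,0]
    - [30,-55,1,0.5,0,0,0]
    - [30,-65,1,0.5,0,0,0]
    - [30,-70,1,0.5,0,0,0]
    - [30,-70,1,0.5,0,0,0]
    - [30,-70,1,0.5,0,0,0]
    - [30,-70,1,0.5,0,0,0]
    - [30,-70,1,0.5,0,0,0]
    - [30,-70,1,0.5,0,0,0]

```text
time_s: 6.65
tcp_pos: [484.5, 13.5, 6.2]
eef_rot: [0.029, 1.0, -0.0, -0.0]
contact_force: [0.1, 1.2, -0.8]
opening: 36.0
gripper_force: 30.0
```

step_arm:
  commands:
    - [30,-2,0,0,0,0,0]
    - [30,-4,0,0,0,0,0]
    - [30,-6,0,0,0,0,0]
    - [30,-8,0,0,0,0,0]
    - [30,-10,0,0,0,0,0]
    - [30,-12,0,0,0,0,0]
    - [30,-14,0,0,0,0,0]
    - [30,-16,0,0,0,0,0]
    - [30,-16,0,0,0,0,0]
    - [30,-16,0,0,0,0,0]

```text
time_s: 7.65
tcp_pos: [500.2, 12.5, 5.9]
eef_rot: [0.029, 1.0, -0.0, -0.001]
contact_force: [-0.7, 0.5, -4.4]
opening: 36.0
gripper_force: 30.0
```

step_arm:
  commands:
    - [30,-2,0,0,0,0,0]
    - [30,-4,0,0,0,0,0]
    - [30,-6,0,0,0,0,0]
    - [30,-8,0,0,0,0,0]
    - [30,-10,0,0,0,0,0]
    - [30,-12,0,0,0,0,0]
    - [30,-14,0,0,0,0,0]
    - [30,-14,0,0,0,0,0]
    - [30,-14,0,0,0,0,0]

```text
time_s: 8.55
tcp_pos: [513.9, 11.8, 5.8]
eef_rot: [0.029, 1.0, -0.0, -0.001]
contact_force: [-4.3, 1.2, -4.2]
opening: 35.8
gripper_force: 30.0
```

step_arm:
  commands:
    - [30,0,0,0.5,0,0,0]
    - [30,0,0,1,0,0,0]
    - [30,0,0,1,0,0,0]
    - [30,0,0,1,0,0,0]

```text
time_s: 8.95
tcp_pos: [514.1, 11.8, 5.7]
eef_rot: [0.029, 1.0, -0.0, -0.001]
contact_force: [-6.8, -0.5, 4.9]
opening: 35.8
gripper_force: 30.0
```

```bash
cat > st.py <<'E'
from h import *
s=ctrl.sense(); r=R.from_quat(s["eef_rot"]).as_matrix(); print(s["time_s"],s["tcp_pos"].round(2),"z axis mrad",(r[:,2]*1000).round(1),"F",s["contact_force"].round(2),"M",s["torque"].round(2),s["opening"])
E
python3 st.py
```

```text
8.95 [514.13  11.78   5.65] z axis mrad [-1.3e+00 -5.0e-01 -1.0e+03] F [-6.76 -0.48  4.86] M [-0.06  1.96  0.  ] 35.84394232173188
```

step_arm:
  commands:
    - [30,-2,0,-0.4,0,0,0]
    - [30,-4,0,-0.4,0,0,0]
    - [30,-6,0,-0.4,0,0,0]
    - [30,-8,0,-0.4,0,0,0]
    - [30,-10,0,-0.4,0,0,0]
    - [30,-10,0,-0.4,0,0,0]

```text
time_s: 9.55
tcp_pos: [522.8, 11.3, 5.7]
eef_rot: [0.029, 1.0, -0.0, -0.002]
contact_force: [-9.2, 0.9, 2.8]
opening: 35.8
gripper_force: 30.0
```

step_arm:
  commands:
    - [30,-2,0,0,0,0,0]
    - [30,-4,0,0,0,0,0]
    - [30,-6,0,0,0,0,0]
    - [30,-8,0,0,0,0,0]
    - [30,-8,0,0,0,0,0]

```text
time_s: 10.05
tcp_pos: [531.1, 10.9, 5.7]
eef_rot: [0.029, 1.0, -0.0, -0.002]
contact_force: [-8.1, 0.3, 2.1]
opening: 36.1
gripper_force: 30.0
```

```bash
python3 st.py; cat > tilt.py <<'E'
from h import *
# plate tilt from balance top face depth, hinge side known; fit plane to white body
for n in("top","scene"):
    im,dp=ctrl.get_image(n); C=cam(n); P=cloud(C,dp); hsv=cv2.cvtColor(im,cv2.COLOR_RGB2HSV)
    m=(hsv[...,1]<45)&(hsv[...,2]>150)&(np.hypot(P[...,0]-702,P[...,1]-1)<85)&(P[...,2]>70)&(P[...,2]<105)
    p=P[m]; 
    for _ in range(5):
        A=np.c_[p[:,:2]-[700,0],np.ones(len(p))]; c=np.linalg.lstsq(A,p[:,2],rcond=None)[0]; e=p[:,2]-A@c; p=p[abs(e)<2.5*max(e.std(),.5)]
    s=cv2.inRange(hsv,(8,80,110),(22,210,255))>0
    s&=(np.hypot(P[...,0]-609,P[...,1]-7)<16)&(P[...,2]>32)
    print(n,len(p),"slope x,y",c.round(4),"screw z",np.median(P[s],0).round(1) if s.any() else None)
E
python3 tilt.py
```

```text
10.05 [531.06  10.9    5.66] z axis mrad [-3.1e+00 -4.0e-01 -1.0e+03] F [-8.05  0.3   2.15] M [ 0.09  2.05 -0.05] 36.123586719729666
top 2057 slope x,y [5.19000e-02 1.80000e-03 8.22304e+01] screw z None
scene 1408 slope x,y [ 2.66000e-02 -7.00000e-04  7.75523e+01] screw z [609.6   7.5  43.8]
```

step_arm:
  commands:
    - [30,-2,0,0,0,0,0]
    - [30,-4,0,0,0,0,0]
    - [30,-6,0,0,0,0,0]
    - [30,-8,0,0,0,0,0]
    - [30,-8,0,0,0,0,0]

```text
time_s: 10.65
tcp_pos: [539.4, 10.4, 5.7]
eef_rot: [0.029, 1.0, -0.0, -0.001]
contact_force: [-7.4, 0.1, 2.2]
opening: 35.6
gripper_force: 30.0
```

step_arm:
  commands:
    - [30,-1,0,0,0,0,0]
    - [30,-2,0,0,0,0,0]
    - [30,-3,0,0,0,0,0]
    - [30,-4,0,0,0,0,0]
    - [30,-4,0,0,0,0,0]

```text
time_s: 11.15
tcp_pos: [543.2, 10.2, 5.7]
eef_rot: [0.029, 1.0, -0.0, -0.001]
contact_force: [-8.6, 0.4, 2.3]
opening: 35.8
gripper_force: 30.0
```

```bash
python3 st.py; python3 tilt.py
```

```text
11.15 [543.16  10.16   5.7 ] z axis mrad [-3.e+00 -4.e-01 -1.e+03] F [-8.59  0.37  2.33] M [ 0.05  2.06 -0.03] 35.81573435890959
top 1956 slope x,y [4.13000e-02 1.00000e-03 8.33301e+01] screw z None
scene 1420 slope x,y [4.20000e-03 1.30000e-03 7.89919e+01] screw z [610.7   7.4  46.7]
```

step_arm:
  commands:
    - [30,-1,0,0,0,0,0]
    - [30,-2,0,0,0,0,0]
    - [30,-3,0,0,0,0,0]
    - [30,-3,0,0,0,0,0]

```text
time_s: 11.65
tcp_pos: [546.2, 10.0, 5.7]
eef_rot: [0.029, 1.0, -0.0, -0.001]
contact_force: [-8.7, 1.2, 2.6]
opening: 35.6
gripper_force: 30.0
```

step_arm:
  commands:
    - [30,-1,0,0,0,0,0]
    - [30,-2,0,0,0,0,0]
    - [30,-2,0,0,0,0,0]

```text
time_s: 11.95
tcp_pos: [548.2, 9.9, 5.7]
eef_rot: [0.029, 1.0, -0.0, -0.001]
contact_force: [-8.6, 0.6, 2.8]
opening: 35.6
gripper_force: 30.0
```

step_arm:
  commands:
    - [30,-1,0,0,0,0,0]
    - [30,-2,0,0,0,0,0]
    - [30,-2,0,0,0,0,0]

```text
time_s: 12.25
tcp_pos: [550.3, 9.7, 5.7]
eef_rot: [0.029, 1.0, -0.0, -0.001]
contact_force: [-7.8, 0.3, 2.3]
opening: 36.1
gripper_force: 30.0
```

step_arm:
  commands:
    - [30,-0.5,0,0,0,0,0]
    - [30,-1,0,0,0,0,0]
    - [30,-1.5,0,0,0,0,0]
    - [30,-1.5,0,0,0,0,0]

```text
time_s: 12.65
tcp_pos: [550.3, 9.7, 5.7]
eef_rot: [0.029, 1.0, -0.0, -0.003]
contact_force: [-13.0, 0.7, 7.4]
opening: 35.8
gripper_force: 30.0
```

step_arm:
  commands:
    - [30,-0.5,0,0,0,0,0]
    - [30,-1,0,0,0,0,0]
    - [30,-1,0,0,0,0,0]

```text
time_s: 12.95
tcp_pos: [550.3, 9.7, 5.7]
eef_rot: [0.029, 1.0, -0.001, -0.004]
contact_force: [-15.5, 0.7, 10.5]
opening: 36.0
gripper_force: 30.0
```

step_arm:
  commands:
    - [30,-0.5,0,0,0,0,0]
    - [30,-1,0,0,0,0,0]
    - [30,-1,0,0,0,0,0]

```text
time_s: 13.25
tcp_pos: [550.4, 9.7, 5.7]
eef_rot: [0.029, 1.0, -0.001, -0.004]
contact_force: [-17.8, 1.3, 13.4]
opening: 35.7
gripper_force: 30.0
```

```bash
python3 st.py; python3 tilt.py
```

```text
13.25 [550.43   9.69   5.67] z axis mrad [   -8.7    -1.1 -1000. ] F [-17.84   1.33  13.44] M [ 0.22  3.7  -0.07] 35.70985965892135
top 1796 slope x,y [2.86000e-02 5.30000e-03 8.41341e+01] screw z None
scene 1427 slope x,y [-1.70000e-03  1.90000e-03  7.95093e+01] screw z [611.1   6.2  49.2]
```

The plate is now on its stops (screw z 49.2), but the arm also presses down with 13 N, and some of the push goes into bench friction. I'll ease the down-pressing, then read the push again.

step_arm:
  commands:
    - [30,0,0,-0.3,0,0,0]
    - [30,0,0,-0.6,0,0,0]
    - [30,0,0,-0.9,0,0,0]
    - [30,0,0,-1.1,0,0,0]
    - [30,0,0,-1.1,0,0,0]

```text
time_s: 13.85
tcp_pos: [550.7, 9.6, 5.7]
eef_rot: [0.029, 1.0, -0.0, -0.004]
contact_force: [-13.2, 2.2, 1.1]
opening: 35.8
gripper_force: 30.0
```

```bash
python3 st.py
```

```text
13.85 [550.71   9.64   5.69] z axis mrad [-8.2e+00 -6.0e-01 -1.0e+03] F [-13.17   2.24   1.12] M [0.14 2.76 0.03] 35.794181491357755
```

step_arm:
  commands:
    - [30,-0.5,0,-0.1,0,0,0]
    - [30,-1,0,-0.3,0,0,0]
    - [30,-1.5,0,-0.4,0,0,0]
    - [30,-1.5,0,-0.4,0,0,0]

```text
time_s: 14.25
tcp_pos: [551.0, 9.6, 5.7]
eef_rot: [0.028, 1.0, -0.001, -0.005]
contact_force: [-15.4, 1.0, 2.2]
opening: 35.7
gripper_force: 30.0
```

```bash
python3 st.py
```

```text
14.25 [550.99   9.63   5.7 ] z axis mrad [-1.040e+01 -8.000e-01 -9.999e+02] F [-15.4    1.01   2.18] M [0.25 3.05 0.01] 35.74210037303132
```

step_arm:
  commands:
    - [30,-0.5,0,-0.2,0,0,0]
    - [30,-1,0,-0.3,0,0,0]
    - [30,-1.3,0,-0.4,0,0,0]
    - [30,-1.3,0,-0.4,0,0,0]
    - [30,-1.3,0,-0.4,0,0,0]

```text
time_s: 14.75
tcp_pos: [551.1, 9.6, 5.7]
eef_rot: [0.028, 1.0, -0.001, -0.006]
contact_force: [-17.9, 1.6, 2.2]
opening: 35.9
gripper_force: 30.0
```

```bash
python3 st.py; python3 tilt.py
```

```text
14.75 [551.07   9.64   5.7 ] z axis mrad [-1.250e+01 -8.000e-01 -9.999e+02] F [-17.93   1.6    2.19] M [0.33 3.32 0.05] 35.93814960300445
top 1760 slope x,y [2.5600e-02 3.3000e-03 8.4053e+01] screw z None
scene 1429 slope x,y [-2.90000e-03  5.00000e-04  7.95973e+01] screw z [610.9   6.7  49. ]
```

Push is about 9.5 N above the lifting push with little down-pressing. Now I'll relax most of the stored push, then open.

step_arm:
  commands:
    - [30,1,0,0.3,0,0,0]
    - [30,2,0,0.6,0,0,0]
    - [30,3,0,0.9,0,0,0]
    - [30,4,0,1.2,0,0,0]
    - [30,5,0,1.5,0,0,0]
    - [30,5,0,1.5,0,0,0]

```text
time_s: 15.45
tcp_pos: [551.2, 9.6, 5.7]
eef_rot: [0.029, 1.0, -0.0, -0.002]
contact_force: [-8.1, 0.8, -0.2]
opening: 35.4
gripper_force: 30.0
```

```bash
python3 st.py
```

```text
15.45 [551.16   9.63   5.71] z axis mrad [-3.3e+00 -4.0e-01 -1.0e+03] F [-8.06  0.82 -0.19] M [0.03 1.95 0.08] 35.390025039133214
```

step_arm:
  commands:
    - [30,1,0,0.5,0,0,0]
    - [30,2,0,0.9,0,0,0]
    - [30,3,0,1.2,0,0,0]
    - [30,3,0,1.2,0,0,0]

```text
time_s: 15.85
tcp_pos: [551.2, 9.6, 5.7]
eef_rot: [0.029, 1.0, -0.0, 0.001]
contact_force: [-3.3, -1.3, 5.2]
opening: 35.6
gripper_force: 30.0
```

```bash
python3 st.py
```

```text
15.85 [551.18   9.62   5.65] z axis mrad [ 2.1e+00 -2.0e-01 -1.0e+03] F [-3.32 -1.27  5.2 ] M [-0.11  1.29  0.09] 35.55351868748257
```

step_arm:
  commands:
    - [36,0,0,-0.4,0,0,0]
    - [37,0,0,-0.4,0,0,0]
    - [40,0,0,-0.4,0,0,0]
    - [50,0,0,-0.4,0,0,0]
    - [65,0,0,-0.4,0,0,0]
    - [75,0,0,-0.4,0,0,0]
    - [75,0,0,-0.4,0,0,0]
    - [75,0,0,-0.4,0,0,0]
  squeeze: 5

```text
time_s: 16.65
tcp_pos: [550.1, 9.8, 5.2]
eef_rot: [0.029, 1.0, 0.0, 0.0]
contact_force: [0.6, 0.6, 0.9]
opening: 73.3
gripper_force: 0.0
```

```bash
python3 st.py; python3 tilt.py
```

```text
16.65 [550.1    9.85   5.19] z axis mrad [ 1.e-01  1.e-01 -1.e+03] F [0.6  0.58 0.92] M [ 0.01  0.02 -0.04] 73.30264909737365
top 1868 slope x,y [2.84000e-02 3.20000e-03 8.40999e+01] screw z None
scene 1424 slope x,y [-1.50000e-03  2.30000e-03  7.96088e+01] screw z [610.6   6.1  49.4]
```

step_arm:
  commands:
    - [75,3,0,-10,0,0,0]
    - [75,8,0,-30,0,0,0]
    - [75,15,0,-60,0,0,0]
    - [75,30,0,-100,0,0,0]
    - [75,60,0,-130,0,0,0]
    - [75,100,0,-150,0,0,0]
    - [75,120,0,-150,0,0,0]
    - [75,120,0,-150,0,0,0]
    - [75,120,0,-150,0,0,0]

```text
time_s: 17.65
tcp_pos: [430.8, 16.5, 156.0]
eef_rot: [0.029, 1.0, -0.0, 0.001]
contact_force: [0.8, -0.5, -0.3]
opening: 74.6
gripper_force: 0.0
```

```bash
python3 look.py a3; python3 tilt.py; python3 - <<'E'
import cv2
a=cv2.imread("pics/a3_scene.png")[120:300,200:400]; cv2.imwrite("pics/a3c.png",cv2.resize(a,None,fx=3.3,fy=3.3,interpolation=cv2.INTER_CUBIC))
E
```

```text
17.65 [430.8  16.5 156. ] toolx yaw 176.71 z [ 2.e-03 -5.e-04 -1.e+00] [ 0.8 -0.5 -0.3] 0.0
top 75 rect [586.2   6.3] [24.1 36.1] 0.2 xmax [598.2  21.5  24.8] z [ 7.2 36.7]
  tip [593.5   6.8  27. ]
scene 253 rect [565.9  13.6] [49.4 68.2] 86.13 xmax [600.  12.  46.] z [21.2 35.4]
  tip [600.  12.  46.]
top 2142 slope x,y [3.96000e-02 1.60000e-03 8.39581e+01] screw z [609.6   6.5  49.5]
scene 1431 slope x,y [-4.00000e-03  2.40000e-03  7.95942e+01] screw z [610.2   7.2  49.2]
```

View pics/a3c.png

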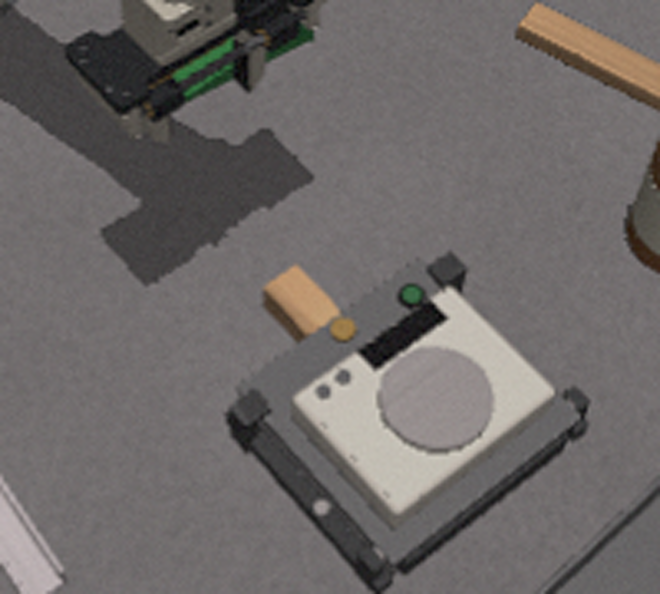

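The wedge lies flat under the foot, in line with the screw at crop (342,328). The plate is up (screw top from 38.3 to 49.3 mm, where level means +11.2 mm) and stayed there after release. The robot is clear, so I'm handing in.

```bash
python3 -c "
from rig import ctrl
print(ctrl.sign_off())"
```

```text
the job is handed in; nothing more can be done
None
```

I pushed the wedge in flat under the foot and handed the job in: the plate came up level and stayed there after release. The last push was about 9.5 N above the lifting push; foot force was not measured directly, and the sign-off gave no verdict.

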